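# Reverse the turning tool in its bench rest

## Task

The double-ended turning tool stands bolted into the tilted bench rest with its round nose out. Draw the bolt back, turn the tool end for end so that the pointed nose is out, push it fully home so the wooden grip's end sits flush on the rest, and slide the bolt fully shut again to lock it. Leave everything else on the bench where it is.

Things in the scene. Friction and masses are not known exactly. Their poses are not given: they have to be found in the camera images.
- rest: Steel tool rest fixed to the bench: base plate 170 x 150 x 16 mm and a column carrying the tilted socket. Origin on the bench, below the socket's mouth. Leave in place.
- socket: Aluminium socket block on the rest. Origin: centre of its mouth, 150 mm above the bench. x: along the passage, out of the mouth, rising 0.50 rad (29 deg) above level, roughly away from the robot; y: level, to the left; z: the normal, leaning back. Block: x -80..0, y +-30.5, z +-17.5 mm. Passage: 37 mm (y) by 19 mm (z), 68 mm deep, walled all round, closed at the bottom.
- turner: Loose double-ended turning tool, 174 mm, 0.3 kg, origin mid-length, x towards the round nose. Wooden grip x +-28, 30 wide (y), 38 high (z) mm; its square ends bottom on the socket's face. Beyond each end, steel: neck 14 wide to x 46, head 34 wide to x 70 (both 16 thick), nose 13 thick to x 87. At the start home, point inside, x along socket's x (up to 5 deg of droop), origin 28 mm out of the mouth.
- round_tip (a point): Tip of the half-round nose, x = +87 mm on the tool. Either end fits the socket; the tool is symmetrical apart from its noses.
- point_tip (a point): Tip of the right-angled pointed nose, x = -87 mm on the tool.
- bolt (a joint): Steel sliding bolt on the socket's +y side: 0 m shut, 0.026 m fully drawn back (towards the socket's +y). Stays where left, slides at about 2.5 N. Shut, its pin stands 5 to 13 mm inside the mouth beside the tool's neck and traps the head; drawn back over 10 mm it clears the passage. With the tool in the socket it can be shut only if the tool is home.
- bolt_knob (a point): Grip point of the bolt's knob: a black vertical cylinder 20 mm in diameter and 30 mm long on a 12 mm stem; the point is its centre, about 177 mm above the bench. Bolt shut, it lies at x -44.8, y +65.5, z +55.3 mm in the socket's frame, standing clear above and beside the block; it moves along the socket's y with the bolt.
- amber_bottle: Brown glass bottle, 64 mm in diameter, 190 mm high, origin at its foot. Leave alone.
- glaze_jar: White jar, 80 mm in diameter, 90 mm high, origin at its foot. Leave alone.
- bisque_cup: Terracotta cup, 76 mm in diameter, 80 mm high, origin at its foot; beside the rest. Leave alone.
- wood_knife: Flat wooden modelling knife, 195 mm long, 24 mm wide, 10 mm high, lying beside the rest; origin under its handle's middle. Leave alone.
- plaster_block: Plaster block 110 x 80 x 50 mm, origin under its centre. Leave alone.
- rolling_pin: Wooden rolling pin, 320 mm long, 48 mm thick, lying; origin under its middle. Leave alone.
Things that resemble listed ones, but are neither listed nor needed, are in the scene too. Leave any purple look-alike of the rest alone.

How it is judged:
On the way, in this order (a step that is already met when the one before it is completed fails the run):
1. the bolt is drawn back clear of the passage (value of joint bolt above 0.012 m), for 0.2 s.
2. the tool is out of the socket (distance between turner and socket above 0.088 m), for 0.1 s.
3. the tool is home again with the pointed nose out (x of point_tip in the frame of socket above 0.1 m and x of turner in the frame of socket between 0.022 and 0.0315 m and y of turner in the frame of socket between -0.006 and 0.006 m and z of turner in the frame of socket between -0.007 and 0.007 m and angle between the x axis of turner and the x axis of socket, either way round below 0.12 rad), for 0.2 s.
4. the bolt is shut (value of joint bolt below 0.005 m), for 0.2 s.
At the end, for the whole second after the job is handed in: The tool rests in the socket with its pointed nose out, the grip's end within 3.5 mm of the socket's face, on the axis within 6 mm sideways, 7 mm in height and 0.12 rad; the bolt is shut to within 5 mm; the tool is released and at rest; no bystander has been moved more than 30 mm (all of step 3 and value of joint bolt below 0.005 m and linear speed of turner below 0.02 m/s and angular speed of turner below 0.2 rad/s); the robot touches nothing.
It fails at once if a bystander was moved more than 30 mm (distance of any of amber_bottle, glaze_jar, bisque_cup, wood_knife, plaster_block, rolling_pin from where it was at the start of the episode above 0.03 m).
It also fails if it takes over 72 s, if anything falls off the work surface, if the arm or the gripper's body presses on something with over 40 N, if the wrist force passes 120 N, or if a joint passes its speed limit or range.

## Robot

A 7-joint arm with a two-finger parallel gripper is mounted at the origin on the work surface. World frame = base frame: x ahead of the robot, y to its left, z up, the work surface at z = 0. Lengths are in m, angles in rad, forces in N, time in s.
With the tool pointing down it reaches from about 0.35 to 0.9 m from the base axis. Payload 7.2 kg.
Tool frame: the origin (TCP) lies at the very end of the fingers, on their centre line; the grasp point (between the pads) lies 19 mm behind it; y points along the fingers, z is the direction in which the jaws open and shut, and the axes are right-handed (so a half turn about y gives the same grasp; the last joint's range is limited). The gripper opens to 88 mm and grips with 3 to 60 N. Pads are 20 mm wide; open, the fingers measure 115 mm over their backs; the gripper's body (75 mm by 178 mm) begins 61 mm behind the grasp point.
Start: joints at [1.172, 0.411, -0.013, 1.596, 0.006, 1.134, -0.082], TCP at [0.203, -0.591, 0.223] pointing down, gripper open.
Joint ranges: [-2.95, 2.95], [-0.29, 1.99], [-1.47, 1.44], [0.14, 2.54], [-1.03, 4.17], [0.13, 1.85], [-2.86, 2.86]. Speed limits (rad/s): [2.39, 2.39, 3.01, 3.01, 3.14, 3.14, 3.14].

## Interface

Orientations are given as a unit quaternion [x, y, z, w].
In Python, from station import bot, gripper_to, solver, cams, models, sensors gives the robot as it stands. Calls block until the motion is done:
- bot.move_pose(position, orientation): joint-space move of the TCP to a pose.
- bot.move_l(position, vel=0.15, ori=None, until_force=None): straight line of the TCP; ori=None keeps the orientation; vel is the mean speed in m/s. With until_force (N) it stops when the force on the tool has changed by that much, and returns True; else False.
- bot.set_joints(angles): joint-space move.
- gripper_to(opening): finger opening in m; the grip force is fixed at half the most; returns when the fingers have stopped.
- bot.pause(seconds).
- solver.solve_ik(position, orientation): joint angles nearest the present ones, or None.
- cams.read_camera(name): name is "side" or "top"; returns a dict with "image" (384x512x3 uint8, red, green, blue), "fx", "fy", "cx", "cy" (pixels), "k1" (the pictures are not rectified: a ray, as slopes to the right and down, at radius r is drawn at 1 + k1 r^2 times it, then the intrinsics apply), "pose" (4x4, takes a point from camera to world coordinates). Camera axes: x right, y down, z forward; pixel columns grow to the right and rows downward; lengths in m; the calibration is good to about 2 mm. A picture is of the moment at which its call begins. There is no depth.
A pose or a line that the arm cannot do raises bot.IKError and nothing moves.
- bot.close_job(): hands the job in, once; it reports no verdict.
Trained networks look in a picture, given as the dict that the camera call returned (one of the last four; its "shot" number tells which), for a name from the list of things; names that differ only in an ending like _2 or _b are one class to them, and where a whole thing is asked for, a point or a joint stands for the part that bears it (a point fixed in the world has none). Each returns a list of dicts, best first, with "conf" (0 to 1); they miss things now and then, are a little off and sometimes report something else, mostly with a low value. They report only what shows in the picture. A call takes as long as a camera call. They do not tell look-alikes from the thing itself.
- models.look_for(name, picture): "at" ([x, y, z] in m, in world coordinates, good to about 4 mm: the middle of the surface that is visible of it).
Readings, each from a call of its own:
- sensors.get_time_s(): time.
- sensors.get_q(): joint angles.
- sensors.get_joint_velocities(): joint speeds.
- sensors.get_joint_torque(): joint torques, N m.
- sensors.get_eef_pos(): TCP position.
- sensors.get_tcp_rot(): TCP orientation.
- sensors.get_contact_force(): force on the tool from outside, world axes, zero at the start.
- sensors.get_moment(): the same for the moment, N m.
- sensors.get_gripper_width(): finger opening in m.
Only numpy, scipy, OpenCV 4.12 (cv2) and the standard library are available. Lean on these libraries where they do the work, as an engineer would, in place of code of your own. Each camera call takes 0.05 s, during which the arm holds its last target. There are 200 camera calls.

## Working session

There is one attempt and no reset: what is moved stays moved. The work goes in short steps, each a Python script; the robot and the scene stay as the last script left them, time stands still between calls to the robot, and variables do not carry over. Pictures are saved under pics/ and viewed, about 8 in all and at most 12, crops included, and the job is handed in when it is done.

```bash
ls; mkdir -p pics; python3 - <<'E'
from station import *
import cv2,numpy as np
for n in ["side","top"]:
    p=cams.read_camera(n); cv2.imwrite(f"pics/{n}0.png",cv2.resize(p["image"][:,:,::-1],None,fx=1.5,fy=1.5))
    print(n,p["fx"],p["fy"],p["cx"],p["cy"],p["k1"],np.round(p["pose"],3).tolist())
    for k in ["rest","socket","turner","round_tip","bolt_knob","bisque_cup","wood_knife","amber_bottle","glaze_jar","plaster_block","rolling_pin"]:
        print(k,[(np.round(d["at"],3).tolist(),round(d["conf"],2)) for d in models.look_for(k,p)][:3])
print(sensors.get_time_s(),sensors.get_tcp_rot())
E
```

```text
pics
side 433.29009626144205 433.29009626144205 256.8458759749226 186.5611696181432 -0.16841270367309158 [[0.983, -0.121, 0.141, 0.313], [-0.185, -0.563, 0.805, -1.265], [-0.018, -0.817, -0.576, 1.049], [0.0, 0.0, 0.0, 1.0]]
rest [([0.327, -0.23, 0.015], 0.95), ([0.54, 0.018, 0.016], 0.73)]
socket [([0.543, 0.044, 0.135], 0.67), ([0.327, -0.21, 0.14], 0.66)]
turner [([0.624, 0.053, 0.174], 0.6)]
round_tip [([0.622, -0.454, 0.064], 0.32)]
bolt_knob [([0.507, 0.095, 0.148], 0.68), ([0.289, -0.16, 0.144], 0.47)]
bisque_cup [([0.505, 0.224, 0.062], 0.61)]
wood_knife [([0.64, -0.094, 0.01], 0.6)]
amber_bottle [([0.429, -0.478, 0.103], 0.88), ([0.505, 0.219, 0.061], 0.57)]
glaze_jar [([0.622, -0.455, 0.066], 0.98)]
plaster_block [([0.624, 0.398, 0.045], 0.82)]
rolling_pin [([0.621, 0.055, 0.176], 0.69), ([0.384, 0.39, 0.039], 0.61)]
top 468.6949295254729 468.6949295254729 247.069419816177 198.25388881272468 0.0049001621964063075 [[-0.023, -0.993, 0.119, 0.333], [-1.0, 0.023, -0.001, 0.002], [-0.002, -0.119, -0.993, 1.599], [0.0, 0.0, 0.0, 1.0]]
rest [([0.33, -0.204, 0.014], 0.91)]
socket [([0.544, 0.052, 0.146], 0.92), ([0.334, -0.202, 0.145], 0.76)]
turner [([0.634, 0.063, 0.185], 0.66)]
round_tip [([0.63, 0.058, 0.184], 0.54)]
bolt_knob [([0.316, -0.156, 0.153], 0.6), ([0.54, 0.105, 0.152], 0.42)]
bisque_cup [([0.53, 0.243, 0.025], 0.94)]
wood_knife [([0.652, -0.09, 0.008], 0.82)]
amber_bottle [([0.432, -0.442, 0.127], 0.82)]
glaze_jar [([0.628, -0.422, 0.089], 0.97)]
plaster_block [([0.63, 0.415, 0.05], 0.69), ([0.391, 0.416, 0.045], 0.62)]
rolling_pin [([0.388, 0.414, 0.044], 0.63)]
1.2 [ 0.11641037 -0.69744252  0.69747338 -0.1164193 ]
```

View pics/side0.png

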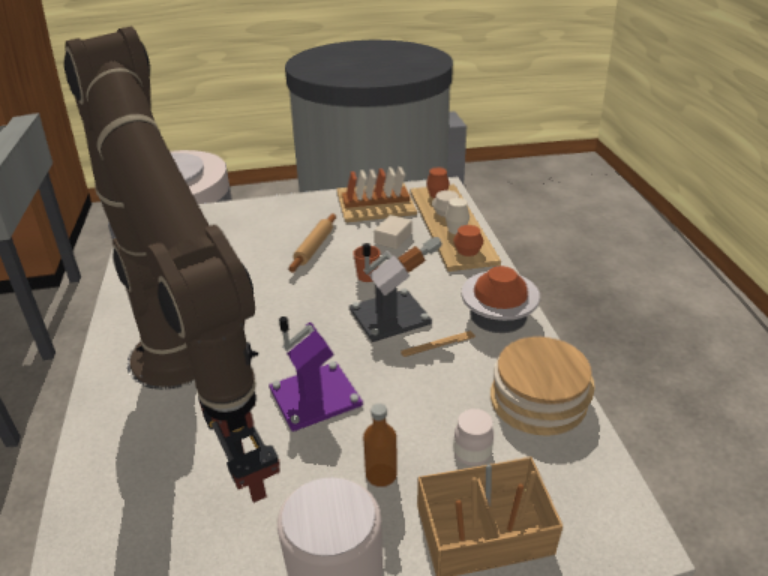

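View pics/top0.png

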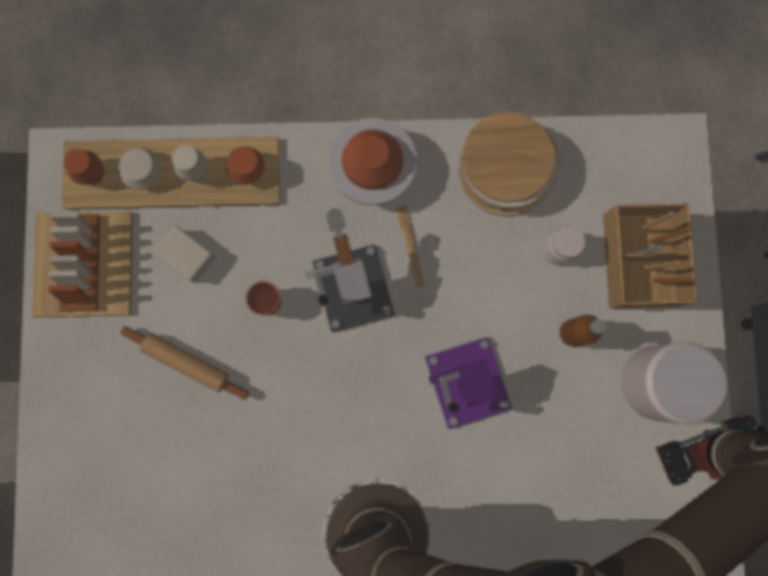

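The top picture shows two rests: the grey and aluminium one with the tool at (350,285), and the purple one at (468,385). The first is the one meant: it holds the tool, and purple is to be left alone. I'll confirm it in one enlarged crop from both cameras and take pixels from that.

```bash
cat > h.py <<'E'
from station import *
import cv2,numpy as np
from scipy.spatial.transform import Rotation as R
def proj(p,X):
    T=np.linalg.inv(p["pose"]); c=T[:3,:3]@np.asarray(X).T+T[:3,3:4]
    s=c[:2]/c[2]; s=s*(1+p["k1"]*(s**2).sum(0))
    return np.stack([p["fx"]*s[0]+p["cx"],p["fy"]*s[1]+p["cy"]],1)
def crop(p,x0,y0,w,h,s):
    return cv2.resize(p["image"][y0:y0+h,x0:x0+w,::-1],None,fx=s,fy=s,interpolation=cv2.INTER_CUBIC)
E
python3 - <<'E'
from h import *
a=cams.read_camera("side");b=cams.read_camera("top")
im=np.hstack([crop(a,225,150,80,90,5),crop(b,200,130,80,90,5)])
cv2.imwrite("pics/c1.png",im)
E
```

```text
(no output)
```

View pics/c1.png

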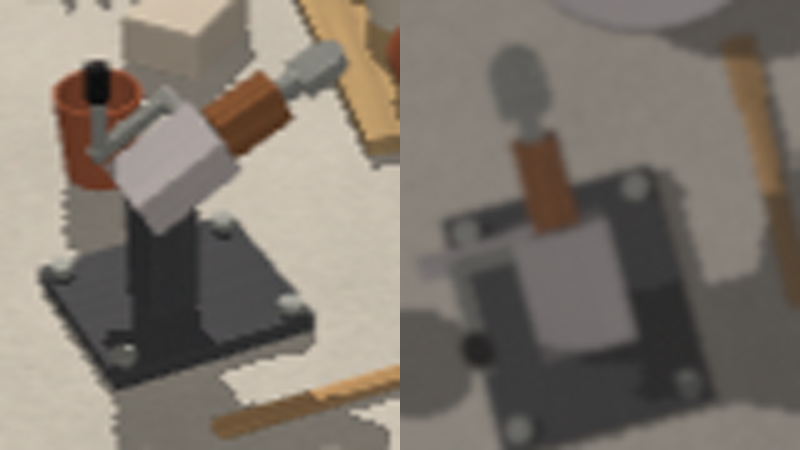

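The crop confirms it: aluminium block on the dark rest, tool with the round grey nose out, and the bolt shut with its black knob at (97,83) in the side view and (478,350) in the top view. Next I fit x, y and yaw to these features.

```bash
cat > fit.py <<'E'
from h import *
from scipy.optimize import least_squares
a=cams.read_camera("side");b=cams.read_camera("top")
t=[[-44.8,65.5,55.3],[115,0,0],[0,30.5,17.5],[0,-30.5,17.5],[-80,30.5,17.5],[-80,-30.5,17.5]]
P=np.array(t)/1e3
S=np.array([[97,83],[343,58],[178,104],[240,158],[112,163],[160,210]],float)
T=np.array([[478,350],[517,46],[517,237],[607,218],[545,357],[638,342]],float)-[400,0]
S=(S+.5)/5-.5+[225,150];T=(T+.5)/5-.5+[200,130]
def frame(v):
    return R.from_euler("ZY",[v[2],-0.5]).as_matrix(), np.array([v[0],v[1],.15])
def f(v):
    M,o=frame(v); X=P@M.T+o
    return np.r_[(proj(a,X)-S).ravel(),(proj(b,X)-T).ravel()]
r=least_squares(f,[.56,.05,.1],loss="soft_l1")
print(r.x); print(np.round(f(r.x).reshape(-1,2),1).tolist())
M,o=frame(r.x); print((P@M.T+o).round(3).tolist())
E
python3 fit.py
```

```text
[0.58605859 0.04701382 0.22354641]
[[0.7, -0.3], [-0.7, -3.3], [2.4, -0.8], [-3.2, -3.3], [-1.4, 0.3], [-4.7, -0.5], [0.7, -1.7], [0.2, 0.0], [-0.2, 0.8], [0.9, -0.2], [0.1, 0.0], [0.2, -1.7]]
[[0.507, 0.096, 0.177], [0.684, 0.069, 0.205], [0.571, 0.075, 0.165], [0.585, 0.015, 0.165], [0.503, 0.059, 0.127], [0.516, -0.0, 0.127]]
```

```bash
cat >> fit.py <<'E'
w=np.ones((12,2)); w[[1,3,5]]=0
r=least_squares(lambda v:f(v)*w.ravel(),r.x,loss="soft_l1"); v=r.x
print(v, np.round(f(v).reshape(-1,2),1).tolist())
M,o=frame(v)
def box(lo,hi): 
    c=np.array([[x,y,z] for x in (lo[0],hi[0]) for y in (lo[1],hi[1]) for z in (lo[2],hi[2])])
    return [(c[i],c[j]) for i in range(8) for j in range(i) if (c[i]!=c[j]).sum()==1]
L=box([-80,-30.5,-17.5],[0,30.5,17.5]); G=box([0,-15,-19],[56,15,19])+box([74,-17,-8],[98,17,8])
ims=[]
for p,(x0,y0) in ((a,(225,150)),(b,(200,130))):
    im=crop(p,x0,y0,80,90,5)
    for E_,col in ((L,(0,255,0)),(G,(255,255,0))):
        for q in E_:
            u=proj(p,np.array(q)/1e3@M.T+o); u=((u-[x0,y0]+.5)*5-.5).round().astype(int)
            cv2.line(im,u[0].tolist(),u[1].tolist(),col,1)
    ims.append(im)
cv2.imwrite("pics/c2.png",np.hstack(ims))
import json; json.dump(v.tolist(),open("sock.json","w"))
# orientation and reachability
print(R.from_quat(sensors.get_tcp_rot()).as_matrix().round(2).tolist())
X,Y,Z=M.T
def q(yd,zd): return R.from_matrix(np.stack([np.cross(yd,zd),yd,zd],1)).as_quat()
k=o+M@[-.0448,.0655,.0553]
for s in (1,-1):
    g=solver.solve_ik(k-[0,0,.019],q(np.array([0,0,-1.]),s*Y)); print("knob",s,g)
    for d,l in ((.028,0),(.028,.1),(.125,0),(.125,.05)):
        g=solver.solve_ik(o+X*d+Z*(l-.019),q(-Z,s*Y)); print(s,d,l,None if g is None else np.round(g,2).tolist())
E
python3 fit.py
```

```text
[0.58605859 0.04701382 0.22354641]
[[0.7, -0.3], [-0.7, -3.3], [2.4, -0.8], [-3.2, -3.3], [-1.4, 0.3], [-4.7, -0.5], [0.7, -1.7], [0.2, 0.0], [-0.2, 0.8], [0.9, -0.2], [0.1, 0.0], [0.2, -1.7]]
[[0.507, 0.096, 0.177], [0.684, 0.069, 0.205], [0.571, 0.075, 0.165], [0.585, 0.015, 0.165], [0.503, 0.059, 0.127], [0.516, -0.0, 0.127]]
[0.58464468 0.04786521 0.22324898] [[0.3, -0.4], [-1.1, -3.3], [1.9, -0.9], [-3.6, -3.4], [-1.8, 0.2], [-5.1, -0.5], [0.4, -1.2], [-0.0, 0.5], [-0.5, 1.2], [0.6, 0.3], [-0.2, 0.5], [-0.0, -1.2]]
[[-0.95, 0.0, 0.32], [-0.32, -0.0, -0.95], [-0.0, -1.0, 0.0]]
knob 1 [ 0.59369178  0.57919346 -1.18990616  1.8827569   0.60547891  1.10344705
  0.96093011]
1 0.028 0 [0.65, 0.45, -0.98, 2.09, 0.96, 0.43, 0.8]
1 0.028 0.1 [0.54, 0.12, -0.72, 2.1, 0.1, 0.45, 1.56]
1 0.125 0 [0.5, 0.47, -0.85, 1.86, 0.71, 0.54, 1.04]
1 0.125 0.05 [0.5, 0.36, -0.81, 1.87, 0.48, 0.56, 1.23]
knob -1 [ 0.33222184  0.40129205 -0.77399921  1.89616098  0.33553195  0.97769339
 -1.94053101]
-1 0.028 0 [0.2, 0.3, -0.4, 2.11, 0.34, 0.26, -1.82]
-1 0.028 0.1 [0.59, 0.13, -0.77, 2.1, 0.13, 0.45, -1.6]
-1 0.125 0 [0.22, 0.38, -0.47, 1.88, 0.36, 0.44, -1.81]
-1 0.125 0.05 [0.38, 0.32, -0.65, 1.87, 0.36, 0.53, -1.81]
```

View pics/c2.png

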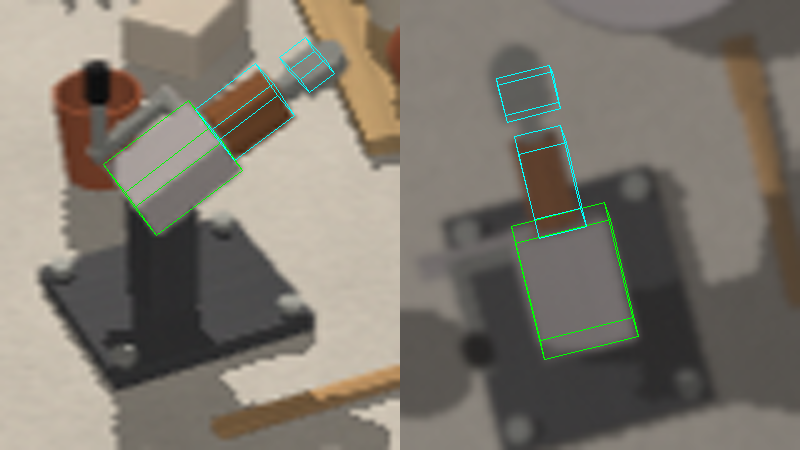

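The overlay fits in both views: green block edges at side (105,165)-(240,160), and the cyan grip matches apart from the tool's small droop. Now the bolt.

```bash
cat >> h.py <<'E'
import json
try:
    v=json.load(open("sock.json")); M=R.from_euler("ZY",[v[2],-0.5]).as_matrix(); o=np.array([v[0],v[1],.15]); X,Y,Z=M.T
except Exception: pass
def q(yd,zd): return R.from_matrix(np.stack([np.cross(yd,zd),yd,zd],1)).as_quat()
def S(x,y,z): return o+M@np.array([x,y,z])
def loc(): return (M.T@(sensors.get_eef_pos()-o)*1e3).round(1)
def F(): return (M.T@np.asarray(sensors.get_contact_force())).round(1)
DN=np.array([0,0,-1.])
E
python3 - <<'E'
from h import *
k=S(-.0448,.0655,.0553); Q=q(DN,-Y)
print(sensors.get_eef_pos(), F())
p=np.array(sensors.get_eef_pos()); bot.move_l(p+[0,0,.2],vel=.3)
bot.move_pose(k+[0,0,.12],Q)
gripper_to(.05)
print(bot.move_l(k+[0,0,-.017],vel=.12,until_force=8), sensors.get_eef_pos()-k, F())
gripper_to(.0); print("w",sensors.get_gripper_width(),F(),loc())
bot.move_l(k+[0,0,-.017]+.024*Y,vel=.06)
print(F(),loc(),sensors.get_time_s(),np.round(sensors.get_q(),2))
a=cams.read_camera("side");b=cams.read_camera("top")
cv2.imwrite("pics/c3.png",np.hstack([crop(a,215,130,90,100,4),crop(b,190,120,90,100,4)]))
E
```

```text
[ 0.20300794 -0.59113508  0.22267812] [ 0.1 -0.5  0.1]
False [ 0.00044264  0.00021147 -0.01632937] [0.1 0.6 0.3]
w 0.019161598192797988 [0.1 4.7 1.1] [-52.8  66.7  40.5]
[-0.5  1.5  6.7] [-53.2  90.   40.7] 8.1833 [ 0.35  0.43 -0.87  1.89  0.38  1.   -2.03]
```

View pics/c3.png

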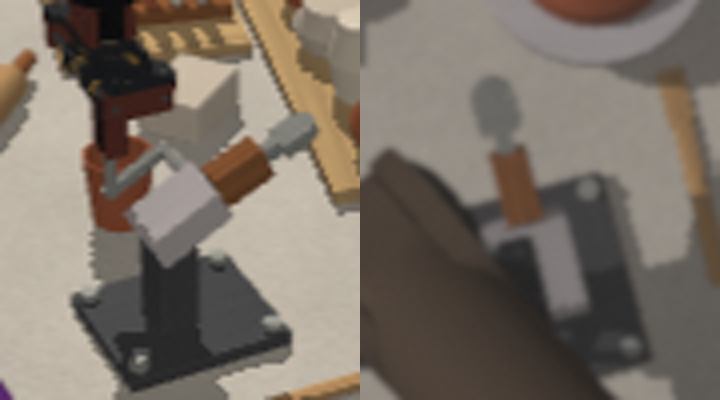

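Knob held (width 19 mm) and drawn about 23 mm. The side view shows the gripper on the knob at (120,110) and the tool still home. The droop follows from geometry: 3 mm of play over 42 mm is 0.07 rad, and the picture agrees. Next: release, go to the tool, grasp at the drooped angle, then straighten.

```bash
cat >> h.py <<'E'
o=o+0.0015*Y
def Sq(d,s): # gripper orientation, tool pitched down by d
    return q(-(Z*np.cos(d)+X*np.sin(d)), s*Y)
E
python3 - <<'E'
from h import *
gripper_to(.05); p=np.array(sensors.get_eef_pos()); bot.move_l(p+[0,0,.13],vel=.25)
d=.07; Zd=Z*np.cos(d)+X*np.sin(d); c=S(.028,0,-.0035); Q=Sq(d,-1)
bot.move_pose(c+Zd*.10,Q); print(np.round(sensors.get_q(),2),F())
gripper_to(.06)
print(bot.move_l(c-Zd*.019,vel=.12,until_force=8),loc(),F(),sensors.get_time_s())
a=cams.read_camera("side");b=cams.read_camera("top")
for n,p in (("s",a),("t",b)): print(n,[(np.round(M.T@(np.array(e["at"])-o),3),round(e["conf"],2)) for e in models.look_for("bolt_knob",p)])
cv2.imwrite("pics/c4.png",np.hstack([crop(a,215,130,90,100,4),crop(b,190,120,90,100,4)]))
E
```

```text
[ 0.73  0.17 -0.95  2.01  0.21  0.61 -1.67] [ 0.2  0.8 -0.9]
False [ 27.2   0.  -22. ] [-0.6 -0.5  0.2] 11.8167
s [(array([-0.3  , -0.136,  0.152]), 0.69), (array([-0.055,  0.083,  0.03 ]), 0.58)]
t [(array([-0.05 ,  0.089,  0.047]), 0.61), (array([-0.248, -0.153,  0.137]), 0.41)]
```

View pics/c4.png

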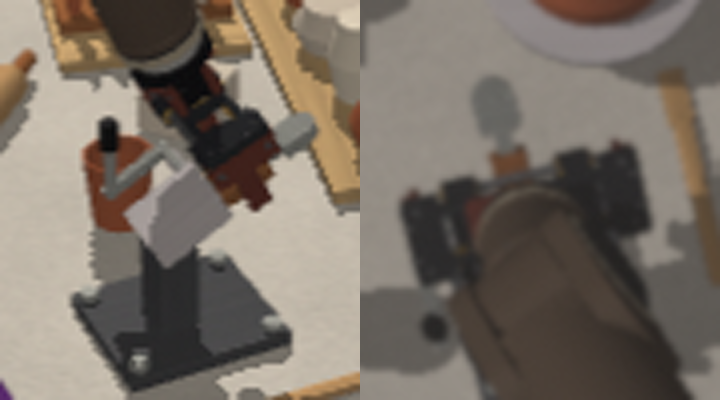

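The fingers straddle the grip, visible at side (245,175), and the knob stays drawn. I'll grip, then feel out the sideways play to find the centre.

```bash
python3 - <<'E'
from h import *
f0=F(); gripper_to(0.0); bot.pause(.2); print("w",sensors.get_gripper_width(),loc(),F()-f0)
# straighten
bot.move_l(S(.0285,0,-.019),vel=.02,ori=Sq(0,-1)); bot.pause(.2); print("straight",loc(),F()-f0,np.round(M.T@np.array(sensors.get_moment()),2))
c=np.array(sensors.get_eef_pos())
for s in (1,-1):
    h=bot.move_l(c+s*.004*Y,vel=.012,until_force=7); print(s,h,loc(),F()-f0)
    bot.move_l(c,vel=.02); print(loc(),F()-f0)
print(sensors.get_time_s())
E
```

```text
w 0.029966118153535788 [ 27.2   0.5 -22.4] [0.6 2.7 0.4]
straight [ 27.9  -0.4 -19.3] [-1.4 -0.8 -2.2] [ 0.06  0.73 -0.01]
1 False [ 28.    1.9 -19.2] [-0.2 -5.  -3.8]
[ 27.8  -0.1 -19.3] [-0.5  0.2 -2.7]
-1 True [ 27.6  -0.7 -19.5] [ 0.4  0.9 -0.1]
[ 27.6  -0.4 -19.3] [ 0.4  0.7 -1.5]
14.675
```

```bash
python3 - <<'E'
from h import *
f0=F(); c=np.array(sensors.get_eef_pos())
for n,D in (("-y",-Y),("+y",Y),("+z",Z),("-z",-Z)):
    bot.move_l(c+.004*D,vel=.03); bot.pause(.1); print(n,loc(),F()-f0,np.round(M.T@np.array(sensors.get_moment()),2))
    bot.move_l(c,vel=.03)
bot.pause(.1); print(loc(),F()-f0,sensors.get_time_s())
E
```

```text
-y [ 27.9  -1.  -19.3] [-1.9  8.7  1.8] [ 1.92  0.84 -0.47]
+y [ 27.8   2.1 -19.3] [ 0.3 -5.1 -0.8] [-1.09  0.18  0.29]
+z [ 27.4  -0.2 -15.4] [ 0.  -1.7 -5.6] [-0.11  0.19  0.06]
-z [ 28.9  -0.2 -22.9] [ 0.7 -1.5  7.1] [ 0.1   0.22 -0.  ]
[ 27.6  -0.3 -19.4] [ 0.6 -0.1 -1.7] 17.4417
```

Sideways play runs -1.0 to +2.1, so the centre is at +0.55 mm. z is centred near -19.2. The z probe leaves about 0.02 rad of residual droop by geometry, so I undo it with a 1.5 mm lift, then pull out, flip with joint 7 and look.

```bash
cat >> h.py <<'E'
o=o+0.00055*Y
E
python3 - <<'E'
from h import *
Q=Sq(0,-1)
bot.move_l(S(.028,0,-.0175),vel=.03,ori=Q); bot.move_l(S(.028,0,-.019),vel=.03); print(loc(),F())
bot.move_l(S(.125,0,-.019),vel=.08); print("out",loc(),F())
bot.move_l(S(.125,0,.03),vel=.15); print(loc(),F())
a=cams.read_camera("side")
g=np.array(sensors.get_q()); print(g.round(2)); g[6]+=np.pi; bot.set_joints(g)
bot.pause(.2); print(loc(),(M.T@R.from_quat(sensors.get_tcp_rot()).as_matrix()).round(3).tolist(),sensors.get_gripper_width(),sensors.get_time_s())
b=cams.read_camera("side")
M0=box=None
im=[]
for p,s in ((a,1),(b,-1)):
    x0,y0=225,120; i=crop(p,x0,y0,80,100,5)
    # expected outline at z=+49-... : axis line of the tool and edges +-8
    for z in (-8,0,8):
        u=proj(p,np.array([S((125-87)/1e3,0,(49+z)/1e3),S((125+87)/1e3,0,(49+z)/1e3)])); u=((u-[x0,y0]+.5)*5-.5).round().astype(int)
        cv2.line(i,u[0].tolist(),u[1].tolist(),(255,255,0),1)
    im.append(i)
cv2.imwrite("pics/c5.png",np.hstack(im))
E
```

```text
[ 27.3   0.2 -19.1] [-0.6 -0.1 -2.3]
out [124.4  -0.  -19.1] [-0.   0.7 -2.1]
[124.9  -0.7  30.1] [-0.1 -0.2 -3.2]
[ 0.48  0.35 -0.79  1.87  0.48  0.56 -1.91]
[124.4  -0.6  29.5] [[1.0, -0.001, 0.001], [-0.001, -0.001, 1.0], [-0.001, -1.0, -0.001]] 0.03011690444041918 22.6833
```

View pics/c5.png

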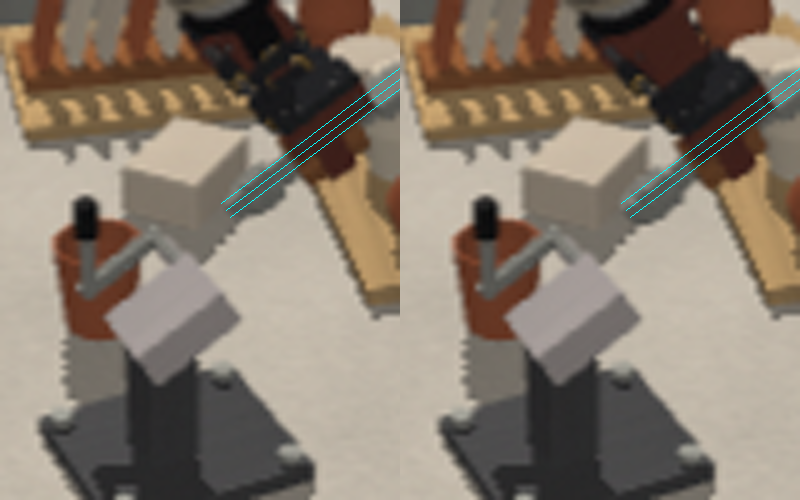

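Both pictures show the inner head near (265,188) and (655,188), at or slightly below the predicted axis, about the same before and after the flip. I'll check the pitch numerically against the tool-free background of crop c1.

```bash
python3 - <<'E'
from h import *
bg=cv2.imread("pics/c1.png")[:,:400].astype(int)
p=cams.read_camera("side"); im=crop(p,225,150,80,90,5)
diff=np.abs(im.astype(int)-bg).max(2)
def poly(dz,d):
    m=np.zeros(diff.shape,np.uint8)
    c=S(*(np.array(loc())/1e3))+Z*(.019+dz); 
    x=X*np.cos(d)-Z*np.sin(d); z=Z*np.cos(d)+X*np.sin(d)
    t=np.linspace(-np.pi/2,np.pi/2,9)
    for pts in ([(-s,y,zz) for s in (46,70) for y in (-17,17) for zz in (-8,8)],
                [(-70-17*np.cos(k),17*np.sin(k),zz) for k in t for zz in (-6.5,6.5)],
                [(-s,y,zz) for s in (28,46) for y in (-7,7) for zz in (-8,8)]):
        W=np.array([c+(a*x+b*Y+e*z)/1e3 for a,b,e in pts])
        u=((proj(p,W)-[225,150]+.5)*5-.5).round().astype(np.int32)
        cv2.fillConvexPoly(m,cv2.convexHull(u),1)
    return m>0
roi=np.zeros(diff.shape,bool); roi[0:95,205:300]=True
for th in (12,20,30):
    k=(diff>th)&roi; best=[]
    for dz in np.arange(-.008,.009,.002):
        for d in np.arange(-.12,.13,.02):
            m=poly(dz,d)&roi; best.append(((m&k).sum()/(m|k).sum(),round(dz,3),round(d,2)))
    best.sort(reverse=True); print(th,[(round(a,3),b,c) for a,b,c in best[:6]], round([t for t in best if abs(t[1])<1e-6 and abs(t[2])<1e-6][0][0],3))
m=poly(0,0); o_=im.copy()
for mm,col in ((m,(255,255,0)),((diff>20)&roi,(0,0,255)),):
    cs,_=cv2.findContours(mm.astype(np.uint8),cv2.RETR_EXTERNAL,cv2.CHAIN_APPROX_NONE); cv2.drawContours(o_,cs,-1,col,1)
cv2.imwrite("pics/c6.png",cv2.resize(o_[0:150,180:400],None,fx=3,fy=3))
E
```

```text
12 [(np.float64(0.553), np.float64(-0.008), np.float64(0.04)), (np.float64(0.55), np.float64(-0.004), np.float64(-0.04)), (np.float64(0.55), np.float64(-0.006), np.float64(0.02)), (np.float64(0.55), np.float64(0.0), np.float64(-0.08)), (np.float64(0.55), np.float64(-0.002), np.float64(-0.04)), (np.float64(0.548), np.float64(0.0), np.float64(-0.1))] 0.494
20 [(np.float64(0.534), np.float64(0.0), np.float64(-0.12)), (np.float64(0.528), np.float64(0.002), np.float64(-0.12)), (np.float64(0.527), np.float64(0.0), np.float64(-0.1)), (np.float64(0.527), np.float64(-0.002), np.float64(-0.1)), (np.float64(0.527), np.float64(-0.004), np.float64(-0.04)), (np.float64(0.525), np.float64(-0.002), np.float64(-0.12))] 0.447
30 [(np.float64(0.484), np.float64(0.0), np.float64(-0.12)), (np.float64(0.479), np.float64(0.002), np.float64(-0.12)), (np.float64(0.478), np.float64(0.0), np.float64(-0.1)), (np.float64(0.475), np.float64(-0.002), np.float64(-0.08)), (np.float64(0.475), np.float64(-0.002), np.float64(-0.12)), (np.float64(0.474), np.float64(-0.002), np.float64(-0.1))] 0.393
```

View pics/c6.png

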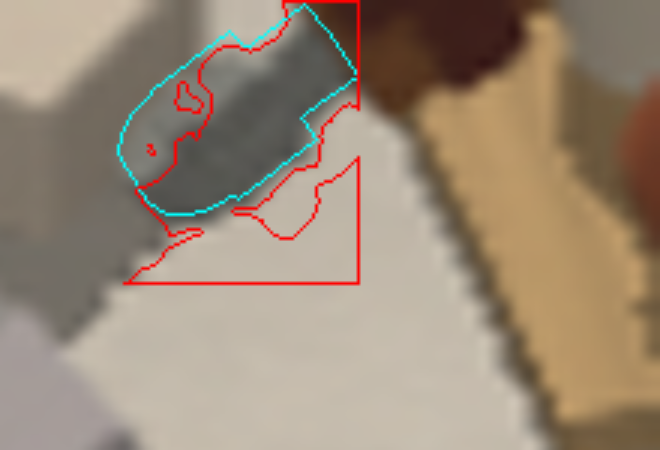

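The predicted outline (cyan) lies on the actual head within about a pixel, with the nose end at (125,150) and the lower edge at (240,195). Pitch is good and the half-round nose faces the socket. Inserting with a force guard.

```bash
python3 - <<'E'
from h import *
Q=Sq(0,1)
bot.move_l(S(.125,0,-.019),vel=.15,ori=Q); bot.pause(.2); print(loc(),F())
# trim steady-state error
e=np.array([125,0,-19.2])-loc(); print(e)
for x in (.09,.066,.045,.0265):
    h=bot.move_l(S(x,e[1]/1e3,-.0192),vel=.04,until_force=12); bot.pause(.1)
    print(x,h,loc(),F(),np.round(M.T@np.array(sensors.get_moment()),2))
    if h: break
print(sensors.get_gripper_width(),sensors.get_time_s())
E
```

```text
[ 1.258e+02 -1.000e-01 -1.800e+01] [ 0.2 -0.4 -2.3]
[-0.8  0.1 -1.2]
0.09 False [ 90.4   0.2 -19.2] [-1.3  0.1 -1.8] [0.02 0.5  0.04]
0.066 False [ 66.4   0.1 -19.1] [-2.6  0.  -2.5] [ 0.01  0.62 -0.04]
0.045 False [ 45.4   0.1 -19.1] [-1.6 -0.1 -1.3] [ 0.    0.51 -0.07]
0.0265 True [ 29.5   0.4 -19. ] [2.6 0.5 0.9] [ 0.   -0.13  0.01]
0.0301568593531503 26.7917
```

```bash
python3 - <<'E'
from h import *
h=bot.move_l(S(.0245,0,-.0192),vel=.015,until_force=20); bot.pause(.2); print(h,loc(),F(),np.round(M.T@np.array(sensors.get_moment()),2))
bot.move_l(S(.0275,0,-.0192),vel=.02); bot.pause(.2); print(loc(),F())
gripper_to(.06); bot.pause(.3); print(loc(),F())
bot.move_l(S(.028,0,.11),vel=.2); print(np.round(sensors.get_q(),2))
bot.move_l(np.array(sensors.get_eef_pos())+[-.08,.05,.16],vel=.3)
a=cams.read_camera("side");b=cams.read_camera("top")
for n,p in (("s",a),("t",b)): print(n,[(np.round(M.T@(np.array(e["at"])-o),3),round(e["conf"],2)) for e in models.look_for("bolt_knob",p)])
cv2.imwrite("pics/c7.png",np.hstack([crop(a,225,150,80,90,5),crop(b,200,130,80,90,5)])); print(sensors.get_time_s())
E
```

```text
False [ 29.6   0.5 -18.6] [11.  -0.6 -7.3] [-0.08 -2.24  0.12]
[ 29.5   0.4 -18.9] [ 6.9  1.  -2. ]
[ 27.5   0.  -19.2] [-0.4  0.7  0.7]
[ 0.91  0.1  -1.08  2.08  0.1   0.51  1.58]
s [(array([-0.299, -0.138,  0.158]), 0.76), (array([-0.056,  0.082,  0.03 ]), 0.5)]
t [(array([-0.018,  0.082,  0.012]), 0.47), (array([-0.267, -0.138,  0.149]), 0.42)]
31.5417
```

View pics/c7.png

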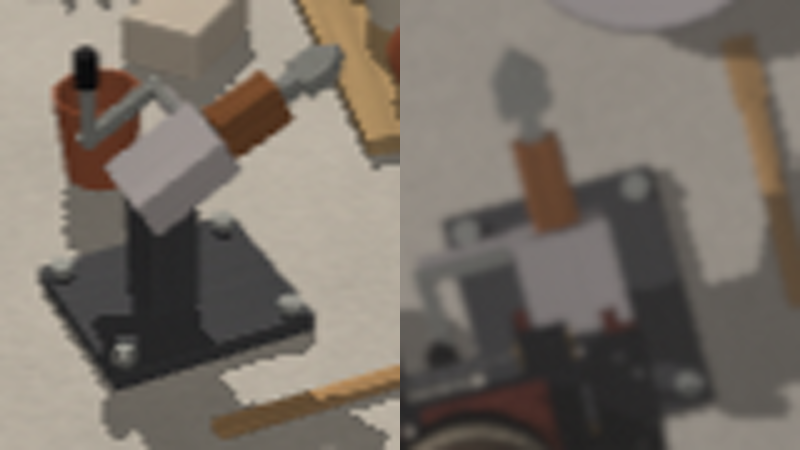

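The tool sits home with the pointed nose out: arrowhead at top (522,85), grip flush at (555,230). The knob is still drawn. Now the bolt gets shut.

```bash
python3 - <<'E'
from h import *
k=S(-.0448,.088,.0553)
for s in (1,-1):
    g=solver.solve_ik(k+[0,0,.12],q(DN,s*Y)); print(s,None if g is None else np.round(g,2))
    g=solver.solve_ik(k+[0,0,-.017]-.026*Y,q(DN,s*Y)); print(s,None if g is None else np.round(g,2))
s=1
bot.move_pose(k+[0,0,.12],q(DN,s*Y)); gripper_to(.05)
print(bot.move_l(k+[0,0,-.017],vel=.15,until_force=8),loc(),F())
gripper_to(0.); print("w",sensors.get_gripper_width(),loc(),F())
print(bot.move_l(k+[0,0,-.017]-.0275*Y,vel=.05,until_force=15)); bot.pause(.2); print(loc(),F(),sensors.get_time_s())
E
```

```text
1 [ 0.6   0.38 -1.2   1.7   0.37  1.31  1.12]
1 [ 0.48  0.47 -0.98  1.89  0.46  1.03  1.1 ]
-1 [-1.33  0.32  1.28  1.8  -0.33  1.26 -1.3 ]
-1 [-1.18  0.58  1.27  1.98 -0.65  1.06 -0.96]
False [-52.1  88.3  40.8] [0.1 0.5 0.5]
w 0.019470177365510693 [-52.8  88.   40.5] [ 0.8 -0.   1.7]
True
[-52.4  64.7  40.2] [ 2.  -0.9  2.9] 35.1417
```

The knob is back at y 64.7, the same as the first grip with the bolt shut (64.65), and it ended on a force stop. Release, back off and check.

```bash
python3 - <<'E'
from h import *
gripper_to(.05); p=np.array(sensors.get_eef_pos()); bot.move_l(p+[0,0,.15],vel=.2)
bot.move_l(p+[-.15,.05,.2],vel=.3); bot.pause(.3)
a=cams.read_camera("side");b=cams.read_camera("top")
cv2.imwrite("pics/c8.png",np.hstack([crop(a,225,150,80,90,5),crop(b,200,130,80,90,5)]))
for k in ["bisque_cup","wood_knife","plaster_block"]: print(k,[np.round(d["at"],3).tolist() for d in models.look_for(k,b)][:1])
print(F(),sensors.get_time_s())
E
```

```text
bisque_cup [[0.526, 0.241, 0.026]]
wood_knife [[0.651, -0.092, 0.008]]
plaster_block [[0.629, 0.415, 0.046]]
[ 0.5  0.3 -0.1] 38.4583
```

View pics/c8.png

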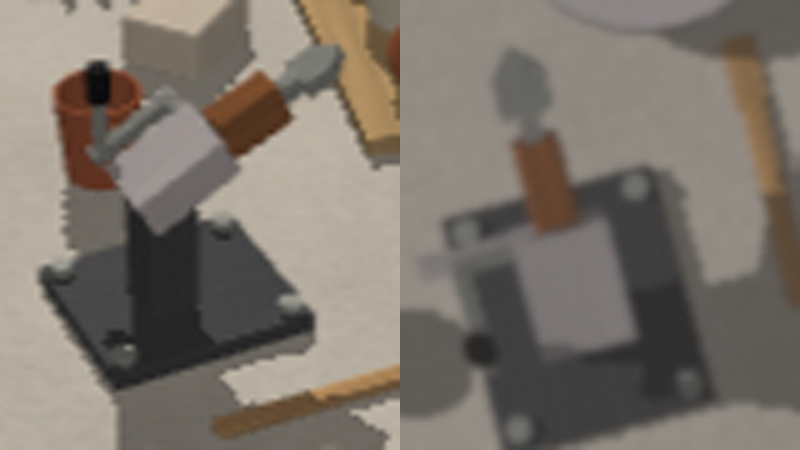

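The knob is back at its starting pixels: (97,83) in the side view and (480,350) in the top view. The pointed nose is out at (522,60) and the grip is flush. Handing in.

```bash
python3 -c "
from station import bot
bot.close_job()"
```

```text
the job is handed in; nothing more can be done
```

The tool is turned end for end: the pointed nose is out, the grip sits flush on the rest, and the bolt is shut. I handed the job in at about 38 s of the 72 s allowed; no verdict is reported.

I drew the bolt back about 23 mm, gripped the tool and felt out its sideways play to centre it. Then I pulled it out, turned it with joint 7, pushed it home against a hard stop and shut the bolt.

**Last checks:**
- **Bolt:** the knob is back at its starting pixels. Its gripped position matched the first grip to within 0.1 mm, and the push ended on a force stop.
- **Tool:** the pointed nose is out and the grip looks flush on the socket's face, at the same place in the pictures as at the start.
- **Cup, knife and plaster block:** each is within about 4 mm of the first reading, which is the accuracy of the networks. I did not re-measure the bottle, jar and rolling pin, but the arm passed nowhere near them after its first lift.
- **Robot:** clear of everything, with under 1 N on the tool.

**Checks that disagreed:**
- **Pitch:** the numeric silhouette fit was inconclusive because of poor contrast, so I relied on the outline overlay.
- **Bolt knob network:** it also reported the purple rest's knob and placed the real one roughly, so I ignored it.

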